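Make the autoclave tray ready: cull the snapped tubes, vent the media bottle

ROBOT

A 6-joint arm with a two-finger parallel gripper is mounted at the origin on the work surface. World frame = base frame: x ahead of the robot, y to its left, z up, the work surface at z = 0. Lengths are in m, angles in rad, forces in N, time in s.
With the tool pointing down it reaches from about 0.25 to 0.725 m from the base axis. Payload 4 kg.
Tool frame: the origin (TCP) lies at the centre of the arm's flange, where the gripper is bolted on; the fingertips stand 173 mm ahead of it and the grasp point (between the pads) lies 155 mm ahead of it; z points along the fingers, y is the line along which they close (so a half turn about z gives the same grasp; the last joint's range is limited). The gripper opens to 85 mm and grips with 20 to 120 N. Pads are 22 mm wide; open, the fingers measure 114 mm over their backs; the gripper's body (76 mm by 85 mm) begins 54 mm behind the grasp point. The pads swing forward as they close: fully open they stand 13 mm farther back than shut.
Start: joints at [-1.135, 0.241, 0.005, 1.335, 0, 1.571], TCP at [0.211, -0.453, 0.405] pointing down, gripper open.
Joint ranges: [-2.72, 2.72], [-1.05, 1.87], [-1.09, 1.28], [-1.99, 2.15], [-1.42, 1.44], [-3.14, 3.14]. Speed limits (rad/s): [2.79, 2.79, 3.14, 3.14, 3.14, 3.14].

INTERFACE

Orientations are given as a unit quaternion [w, x, y, z].
In Python, from cell import env gives the robot as it stands.
- The arm moves only by the shell command python3 -m creep 'ROWS' [OPENING] [FORCE]. ROWS is JSON, a list of rows, each an object with "delta_pos": the shift along the tool's x, y, z in m, a list of three; "spin": the turn about the tool's z in degrees. A call has 1 to 12 rows; each row is the pose to reach, as a shift and turn from the pose commanded when the call began, along the tool's axes at that moment; what a row does not reach only later rows make up. A row lasts 1/8 s, in which the tool goes at most 62.5 mm and 10.7 degrees, less where a joint would pass 70% of its speed; a pose out of reach is approached as far as the arm can. A call with a gripper value outside its range is refused whole. OPENING is the opening, from -1 (shut) to 1 (fully open), so that 0 is half open, set as the call begins (- or left out, the last holds). The fingers move at their own pace and stop on an object; FORCE is the grip in N (left out, the last holds). Time passes only in rows, so rows that repeat a pose let the fingers close. It gives the time, the measured TCP pose, the force, the opening and the grip force at its end, in the units of the state.
- env.sense(): the state, without advancing time (a new reading comes with each control period).
- env.camera(name): name is "scene" or "top"; returns the picture (384x512x3 uint8, blue, green, red); there is no depth.
- env.camera_model(name): a dict with "fx", "fy", "cx", "cy" (pixels), "extrinsics" (4x4, takes a point from camera to world coordinates). Camera axes: x right, y down, z forward; pixel columns grow to the right and rows downward; lengths in m; the calibration is good to about 2 mm. A picture is of the moment at which its call begins. camera_model takes no time and is no camera call.
- env.close_job(): hands the job in; it is judged then, once.
The state is a dict: "time_s": time; "joint_positions": joint angles; "joint_vel": joint speeds; "effort": joint torques, N m; "tool_pos": TCP position; "tcp_rot": TCP orientation; "wrist_force": force on the tool from outside, world axes, zero at the start; "torque": the same for the moment, N m; "finger_gap": finger opening in m; "gripper_force": force on a finger pad.
Only numpy, scipy, OpenCV 4.12 (cv2) and the standard library are available. Lean on these libraries where they do the work, as an engineer would, in place of code of your own. Each camera call takes 0.05 s, during which the arm holds its last target. There are 200 camera calls.

TASK

Get this tray ready for the autoclave. First pull the two snapped-off tubes out of the rack and put them into the yellow sharps tub, leaving the sound tubes and everything else where they are. Then screw the blue cap of the media bottle down (clockwise) until it bottoms out, back it off a quarter turn so that steam can vent, and finish with the cap still gripped between the fingers at that angle: do not let go, because I am going to tape it there.

Things in the scene. Friction and masses are not known exactly. Their poses are not given: they have to be found in the camera images.
- snapped_a_mid (a point): one of the two snapped-off glass test tubes, 16 mm across and 75 mm tall to the tip of its jagged broken top (clean wall up to 65 mm), upright and loose (2 mm of play) in a rack hole, so it stands 37 mm above the rack's top where the sound ones stand 62 mm; about 12 g; origin half-way up, 37.5 mm above its foot, z along it
- snapped_b_mid (a point): one of the two snapped-off glass test tubes, 16 mm across and 75 mm tall to the tip of its jagged broken top (clean wall up to 65 mm), upright and loose (2 mm of play) in a rack hole, so it stands 37 mm above the rack's top where the sound ones stand 62 mm; about 12 g; origin half-way up, 37.5 mm above its foot, z along it
- sound_a_mid (a point): one of the four sound glass test tubes, 16 mm across and 100 mm tall with an 18.6 mm beaded rim, upright in a rack hole and to stay there; origin at its centre, 50 mm above its foot, z along it
- sound_b_mid (a point): one of the four sound glass test tubes, 16 mm across and 100 mm tall with an 18.6 mm beaded rim, upright in a rack hole and to stay there; origin at its centre, 50 mm above its foot, z along it
- sound_c_mid (a point): one of the four sound glass test tubes, 16 mm across and 100 mm tall with an 18.6 mm beaded rim, upright in a rack hole and to stay there; origin at its centre, 50 mm above its foot, z along it
- sound_d_mid (a point): one of the four sound glass test tubes, 16 mm across and 100 mm tall with an 18.6 mm beaded rim, upright in a rack hole and to stay there; origin at its centre, 50 mm above its foot, z along it
- rack: dark blue tube rack, fixed, a block 50 mm (x) by 230 mm (y) by 45 mm high with one row of six 18 mm holes, 38 mm deep, 36 mm apart along its y axis (first and last at y = -90 and +90 mm); any tube can be in any hole; fingers that close along the rack's x axis have free room on both sides of the row; origin: centre of its underside
- tray: shallow stainless autoclave tray, fixed, 290 mm (x) by 420 mm (y), walls 24 mm high, floor 3 mm thick; the rack and the bottle stand on its floor; origin: centre of its underside
- tub_floor (a point): inner floor centre of the yellow open-topped sharps tub, fixed, 130 mm square outside, 122 mm square inside, rim 86 mm above this point (90 mm above the bench); x and y along its walls
- bottle: square amber-glass media bottle, 66 mm square, wedged in a steel four-corner holder so that it neither moves nor turns; glass shoulder ends (neck) 108 mm above the origin, flat shoulder corners no higher than 87 mm; origin: centre of the holder's underside, z up along the cap's axis
- cap_mid (a point): centre of the blue ribbed screw cap on the bottle, 54 mm across the ribs and 26 mm tall, on the cap's axis half-way up (13 mm above its lower edge, which is about 109 mm above the bottle's origin when closed); nothing stands within 70 mm of it at its height. A white bar printed on its top points along the cap's own -x axis, and lies along the bottle's -x side when the cap is bottomed out
- cap (a joint): turn of the cap in rad: 0 = bottomed out (hard stop), grows as it is unscrewed, anticlockwise seen from above; right-hand thread with 4 mm rise a turn, already caught, starting between about 1.9 and 3.6; turns with about 0.06 N m and stays where it is left; a quarter turn open reads 1.57
- dish_mid (a point): small lidded glass dish lying in the tray, 60 mm across and 15 mm tall, bystander, origin at its centre
- reagent_mid (a point): amber reagent bottle with a black cap on the bench, 64 mm across and 130 mm tall, bystander, origin at its centre
- pot_mid (a point): white specimen pot with a red lid on the bench, 66 mm across and 64 mm tall, bystander, origin at its centre
- tape_mid (a point): roll of beige autoclave tape lying flat on the bench, 90 mm across and 19 mm tall, bystander, origin at its centre
Things that resemble listed ones, but are neither listed nor needed, are in the scene too. Of the things that look like the part that bears tub_floor, the middle-sized one is meant.

How it is judged:
By the outcome, as a careful person would: the job done as asked, in the order asked, and still so for the second after the job is handed in, while the arm keeps its last pose, push and grip.
It also fails if it takes over 72 s, if anything falls off the work surface, if the arm or the gripper's body presses on something with over 40 N, if the wrist force passes 120 N, or if a joint passes its speed limit or range.

## Working session

There is one attempt and no reset: what is moved stays moved. The work goes in short steps, Python scripts to look and compute and a shell command to move; the robot and the scene stay as the last step left them, time stands still between calls to the robot, and variables do not carry over. Pictures are saved under pics/ and viewed, at most 10 in all, crops included, and the job is handed in when it is done.

```bash
ls; mkdir -p pics; python3 - <<'E'
from cell import env
import cv2,numpy as np
for n in("scene","top"):
    im=env.camera(n); cv2.imwrite(f"pics/{n}0.png",im)
    m=env.camera_model(n); print(n,m["fx"],m["fy"],m["cx"],m["cy"]); print(np.round(m["extrinsics"],4))
print(env.sense())
E
```

```text
pics
scene 492.0901381031428 492.0901381031428 255.30783634375393 189.45302318723083
[[-0.7976  0.3785 -0.4697  1.2159]
 [ 0.6032  0.5081 -0.6148  1.0575]
 [ 0.0059 -0.7737 -0.6336  1.1503]
 [ 0.      0.      0.      1.    ]]
top 415.65514423765467 415.65514423765467 252.0405535839484 188.14793681523392
[[ 0.0068 -0.9939  0.1097  0.2877]
 [-1.     -0.0064  0.0043  0.0528]
 [-0.0036 -0.1097 -0.994   1.6989]
 [ 0.      0.      0.      1.    ]]
{'time_s': 0.1, 'joint_positions': array([-1.13499576e+00,  2.41372510e-01,  3.83772290e-03,  1.33518366e+00,
       -1.43779482e-05,  1.57081705e+00]), 'joint_vel': array([-0.00100508, -0.00174617,  0.00121253,  0.00104634, -0.00028151,
        0.00113542]), 'effort': array([ 1.29712721e-04, -3.73138046e+01,  2.53009915e+01,  1.08204267e-02,
       -1.23068276e-05,  2.13248188e-05]), 'tool_pos': array([ 0.21096658, -0.45305252,  0.40387613]), 'tcp_rot': array([-9.36777272e-04,  9.76355306e-01,  2.16169825e-01, -2.14790516e-04]), 'wrist_force': array([ 0.58406656, -0.05711081, -0.73482402]), 'torque': array([-0.02006194, -0.03042121, -0.0262375 ]), 'gripper_force': 0.0, 'finger_gap': 0.08540416899732635}
```

View pics/scene0.png

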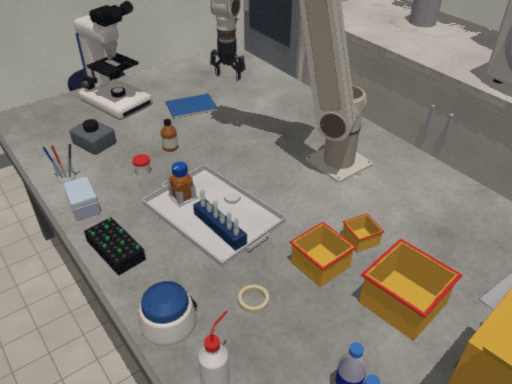

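View pics/top0.png

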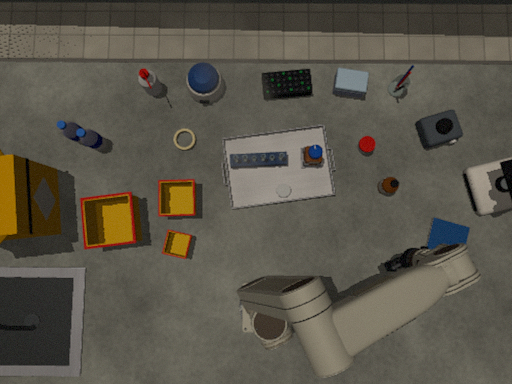

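The scene shows the arm with the tray: rack near (220,222), bottle with blue cap near (180,172), and three yellow tubs, the middle one near (322,253). In the top view the rack is near (259,159), the cap near (316,152) and the middle tub near (177,198). I'll enlarge both.

```bash
cat > h.py <<'E'
import numpy as np,cv2
from cell import env
def ray(n,u,v):
    m=env.camera_model(n);E=np.array(m["extrinsics"])
    d=E[:3,:3]@np.array([(u-m["cx"])/m["fx"],(v-m["cy"])/m["fy"],1.]);return E[:3,3],d
def plane(n,u,v,z):
    o,d=ray(n,u,v);return o+d*(z-o[2])/d[2]
def proj(n,p):
    m=env.camera_model(n);E=np.array(m["extrinsics"])
    q=E[:3,:3].T@(np.array(p)-E[:3,3]);return np.array([m["fx"]*q[0]/q[2]+m["cx"],m["fy"]*q[1]/q[2]+m["cy"]])
def tri(a,b):
    (o1,d1),(o2,d2)=ray("scene",*a),ray("top",*b)
    s=np.linalg.lstsq(np.c_[d1,-d2],o2-o1,rcond=None)[0]
    p,q=o1+d1*s[0],o2+d2*s[1];return (p+q)/2,np.linalg.norm(p-q)
E
python3 - <<'E'
import cv2
a=cv2.imread("pics/scene0.png")[155:255,140:290];b=cv2.imread("pics/top0.png")[120:215,215:345]
cv2.imwrite("pics/s1.png",cv2.resize(a,(780,520),interpolation=cv2.INTER_CUBIC))
cv2.imwrite("pics/t1.png",cv2.resize(b,(780,570),interpolation=cv2.INTER_CUBIC))
E
```

```text
(no output)
```

View pics/s1.png

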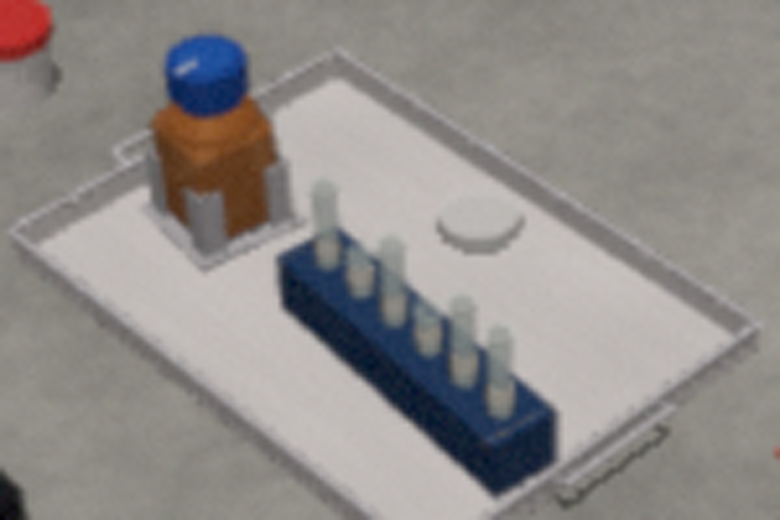

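View pics/t1.png

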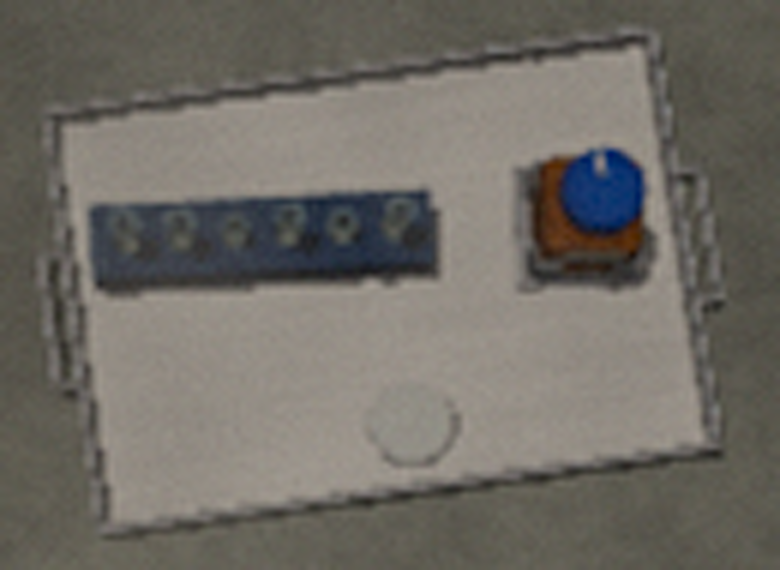

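The crops show the rack row clearly. The two short (snapped) tubes are the 2nd and 4th from the bottle end, at top-crop (342,226) and (237,232). The cap's white bar points toward image-up (world +x). Next I measure positions.

```bash
python3 - <<'E'
from h import *
np.set_printoptions(precision=4,suppress=True)
t=cv2.imread("pics/top0.png");s=cv2.imread("pics/scene0.png")
ht=cv2.cvtColor(t,cv2.COLOR_BGR2HSV);hs=cv2.cvtColor(s,cv2.COLOR_BGR2HSV)
def win(m,x0,x1,y0,y1):
    o=np.zeros_like(m);o[y0:y1,x0:x1]=m[y0:y1,x0:x1];return o
# rack from top
m=win(cv2.inRange(ht,(95,70,0),(130,255,140)),225,292,145,175)
m=cv2.morphologyEx(m,cv2.MORPH_CLOSE,np.ones((7,7)))
c=max(cv2.findContours(m,0,1)[0],key=cv2.contourArea);r=cv2.minAreaRect(c);print("rack",r)
for p in cv2.boxPoints(r): print(p,plane("top",*p,.048)[:2],plane("top",*p,.003)[:2])
# cap
m=win(cv2.inRange(ht,(100,120,60),(125,255,255)),300,330,140,165)
c=max(cv2.findContours(m,0,1)[0],key=cv2.contourArea);ct=cv2.minEnclosingCircle(c);print("cap top",ct,cv2.boundingRect(c))
m=win(cv2.inRange(hs,(100,120,40),(125,255,255)),165,195,155,182)
c=max(cv2.findContours(m,0,1)[0],key=cv2.contourArea);print("cap scene",cv2.boundingRect(c))
print("cap at z=.139",plane("top",*ct[0],.139))
# tubs
m=cv2.inRange(ht,(0,120,60),(32,255,255))
for c in cv2.findContours(m,0,1)[0]:
    if cv2.contourArea(c)>250:
        r=cv2.minAreaRect(c);b=cv2.boxPoints(r)
        P=np.array([plane("top",*p,.09)[:2] for p in b]);print("tub",r,"c",P.mean(0),"sides",np.linalg.norm(P[1]-P[0]),np.linalg.norm(P[2]-P[1]))
# scene tubes from crop: base centre (z .048 front edge), tops
S=lambda x,y:(140+x/5.2,155+y/5.2)
T=lambda x,y:(215+x/6,120+y/6)
# sequence from bottle end; tops
ss=[(326,187),(360,248),(392,242),(429,308),(461,301),(499,332)]
tt=[(400,212),(342,222),(291,215),(236,228),(182,222),(125,224)]
for i,(a,b) in enumerate(zip(ss,tt)):
    z=.085 if i in(1,3) else .110
    print(i,tri(S(*a),T(*b)),plane("scene",*S(*a),z)[:2],plane("top",*T(*b),z)[:2])
E
```

```text
rack ((268.566162109375, 158.5583953857422), (12.163766860961914, 34.49518966674805), 86.42366790771484)
[250.9728 153.5642] [0.6102 0.0652] [0.619  0.0655]
[285.4008 151.4125] [ 0.6199 -0.0736] [ 0.6289 -0.0771]
[286.1595 163.5526] [ 0.5703 -0.0766] [ 0.578  -0.0801]
[251.7315 165.7043] [0.5607 0.0618] [0.5681 0.062 ]
cap top ((315.1739196777344, 151.29347229003906), 6.741201877593994) (309, 145, 13, 13)
cap scene (172, 162, 15, 15)
cap at z=.139 [ 0.6027 -0.1801  0.139 ]
tub ((176.57020568847656, 243.86233520507812), (25.63398551940918, 25.40912628173828), 12.994616508483887) c [0.2483 0.3481] sides 0.09646129375442608 0.09919925437733927
tub ((107.67471313476562, 220.17286682128906), (52.339256286621094, 54.40868377685547), 82.56858825683594) c [0.3378 0.6171] sides 0.21102481441390344 0.20312298044548846
tub ((176.5, 197.5), (37.0, 37.0), 90.0) c [0.4272 0.3531] sides 0.1446328395150167 0.1443409491597059
tub ((23.5, 196.5), (47.0, 93.0), 0.0) c [0.4291 0.9495] sides 0.3644266363880724 0.18565077236181896
0 (array([ 0.5903, -0.0531,  0.1088]), np.float64(0.004359242297031237)) [ 0.5896 -0.0501] [ 0.5919 -0.0544]
1 (array([ 0.589 , -0.0171,  0.0815]), np.float64(0.0034374702174287336)) [ 0.59   -0.0122] [ 0.5898 -0.018 ]
2 (array([0.5873, 0.0178, 0.1099]), np.float64(0.00543189800269285)) [0.5856 0.02  ] [0.5895 0.0161]
3 (array([0.5846, 0.0531, 0.0786]), np.float64(0.004938605626063737)) [0.5867 0.061 ] [0.5853 0.0515]
4 (array([0.583 , 0.0879, 0.1086]), np.float64(0.0042802550080704715)) [0.5824 0.0908] [0.5844 0.0865]
5 (array([0.5812, 0.1248, 0.1094]), np.float64(0.004665415027562961)) [0.5799 0.1271] [0.5829 0.1233]
```

Measurements hold up: tube pitch is 35.6 mm (given 36), heights are near 0.110 and 0.08, and the middle tub lies between the 97 mm and 207 mm ones. Fitted snapped tubes: A (0.585, 0.054), B (0.589, -0.018), rack yaw about 3°.

```bash
cat >> h.py <<'E'
from scipy.spatial.transform import Rotation as R
def go(p,yang=None):
    s=env.sense();q=s["tcp_rot"];M=R.from_quat([*q[1:],q[0]]).as_matrix()
    a=np.degrees(np.arctan2(M[1,1],M[0,1]))
    d=M.T@(np.array(p)-s["tool_pos"])
    sp=None if yang is None else (a-yang+180)%360-180
    print("t",round(s["time_s"],2),"delta",d.round(4),"spin",sp,"yang",round(a,2),"j6",round(s["joint_positions"][5],3),"tcp",s["tool_pos"].round(4),"F",s["wrist_force"].round(1),"T",s["torque"].round(2))
E
python3 -c "
from h import *
go([.585,.0536,.30],3)"
```

```text
t 0.1 delta [ 0.5529 -0.3012  0.1044] spin -68.0316542124323 yang -65.03 j6 1.571 tcp [ 0.211  -0.4531  0.4039] F [ 0.6 -0.1 -0.7] T [-0.02 -0.03 -0.03]
```

```bash
python3 -m creep '[{"delta_pos":[0.14,-0.075,0.01],"spin":-10},{"delta_pos":[0.28,-0.15,0.02],"spin":-25},{"delta_pos":[0.42,-0.225,0.03],"spin":-40},{"delta_pos":[0.553,-0.301,0.04],"spin":-68},{"delta_pos":[0.553,-0.301,0.04],"spin":-68},{"delta_pos":[0.553,-0.301,0.04],"spin":-68},{"delta_pos":[0.553,-0.301,0.04],"spin":-68},{"delta_pos":[0.553,-0.301,0.06],"spin":-68},{"delta_pos":[0.553,-0.301,0.1],"spin":-68},{"delta_pos":[0.553,-0.301,0.1],"spin":-68},{"delta_pos":[0.553,-0.301,0.1],"spin":-68},{"delta_pos":[0.553,-0.301,0.1],"spin":-68}]' 1 25; python3 - <<'E'
from h import *
go([.585,.0536,.26],3)
for n in("scene","top"): cv2.imwrite(f"pics/{n}2.png",env.camera(n))
a=cv2.imread("pics/scene2.png")[130:255,140:290];b=cv2.imread("pics/top2.png")[120:245,195:345]
f=lambda a:cv2.resize(a,(396,330),interpolation=cv2.INTER_CUBIC)
cv2.imwrite("pics/c2.png",np.hstack([f(a),f(b)]))
E
```

```text
time_s: 1.6
tool_pos: [0.5851, 0.0537, 0.3033]
tcp_rot: [-0.001, 0.688, 0.726, -0.001]
wrist_force: [-0.5, 0.1, -0.7]
finger_gap: 0.0851
gripper_force: 0.0
t 1.6 delta [-0.0001 -0.      0.0433] spin 0.06945366671638453 yang 3.07 j6 1.609 tcp [0.5851 0.0537 0.3033] F [-0.5  0.1 -0.7] T [-0.02  0.04 -0.01]
```

View pics/c2.png

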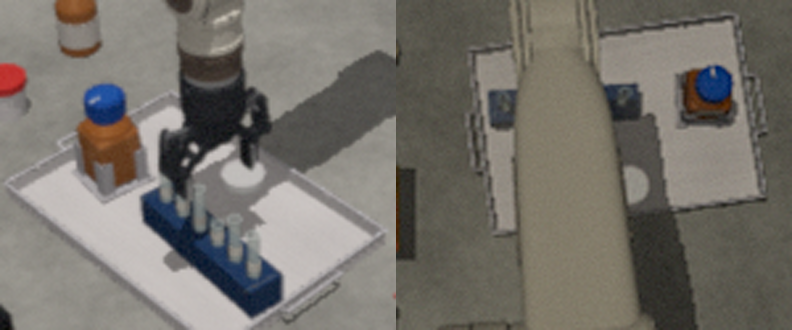

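The gripper hovers over the rack, with tubes undisturbed. I descend and close on tube A.

```bash
python3 -m creep '[{"delta_pos":[0,0,0.03],"spin":0},{"delta_pos":[0,0,0.06],"spin":0},{"delta_pos":[0,0,0.08],"spin":0},{"delta_pos":[0,0,0.08],"spin":0}]' 1 25; python3 -m creep '[{"delta_pos":[0,0,0],"spin":0},{"delta_pos":[0,0,0],"spin":0},{"delta_pos":[0,0,0],"spin":0},{"delta_pos":[0,0,0],"spin":0},{"delta_pos":[0,0,0],"spin":0},{"delta_pos":[0,0,0],"spin":0}]' -1 25;  python3 -c "
from h import *
go([.585,.0536,.224],3)"
```

```text
time_s: 2.2
tool_pos: [0.5842, 0.0512, 0.2245]
tcp_rot: [-0.001, 0.689, 0.724, -0.001]
wrist_force: [-0.3, 0.1, 0.3]
finger_gap: 0.0855
gripper_force: 0.0
time_s: 2.95
tool_pos: [0.5864, 0.0532, 0.2257]
tcp_rot: [0.001, 0.689, 0.725, 0.001]
wrist_force: [3.1, -0.1, 2.5]
finger_gap: 0.0151
gripper_force: 25.5
t 2.95 delta [ 0.0005 -0.0014  0.0017] spin -0.025950684874317176 yang 2.97 j6 1.609 tcp [0.5864 0.0532 0.2257] F [ 3.1 -0.1  2.5] T [-0.02 -0.87  0.02]
```

```bash
python3 -m creep '[{"delta_pos":[0,0,-0.01],"spin":0},{"delta_pos":[0,0,-0.025],"spin":0},{"delta_pos":[0,0,-0.04],"spin":0},{"delta_pos":[0,0,-0.06],"spin":0},{"delta_pos":[0,0,-0.09],"spin":0},{"delta_pos":[0,0,-0.12],"spin":0},{"delta_pos":[0,0,-0.125],"spin":0},{"delta_pos":[0,0,-0.125],"spin":0}]' -1 25;  python3 -c "
from h import *
go([.427,.375,.33],0)
cv2.imwrite('pics/s3.png',cv2.resize(env.camera('scene')[110:260,140:340],(720,540),interpolation=cv2.INTER_CUBIC))"
```

```text
time_s: 3.95
tool_pos: [0.5847, 0.053, 0.3489]
tcp_rot: [-0.001, 0.689, 0.725, -0.001]
wrist_force: [-0.6, 0.1, -1.4]
finger_gap: 0.0149
gripper_force: 25.1
t 3.95 delta [ 0.3297 -0.1407  0.0192] spin 2.9746536831739263 yang 2.97 j6 1.609 tcp [0.5847 0.053  0.3489] F [-0.6  0.1 -1.4] T [-0.01 -0.01  0.02]
```

View pics/s3.png

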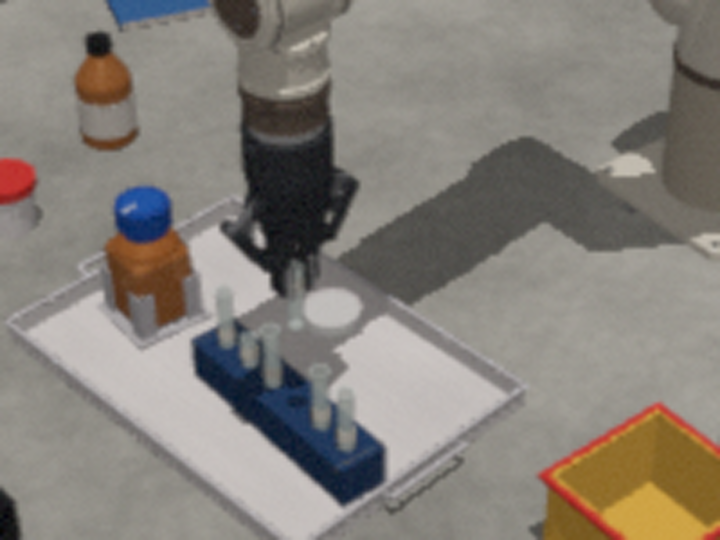

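Tube A is out and held at (296,310); everything else is in place. The tub mask may include outer walls, so I remeasure it by its red rim.

```bash
python3 - <<'E'
from h import *
for n,f,w in(("top","pics/top0.png",(155,200,175,220)),("scene","pics/scene0.png",(285,355,220,285))):
    h=cv2.cvtColor(cv2.imread(f),cv2.COLOR_BGR2HSV);m=cv2.inRange(h,(0,150,90),(9,255,255))|cv2.inRange(h,(172,150,90),(180,255,255))
    o=np.zeros_like(m);x0,x1,y0,y1=w;o[y0:y1,x0:x1]=m[y0:y1,x0:x1]
    P=np.argwhere(o)[:,::-1]
    W=np.array([plane(n,*p,.09)[:2] for p in P]);print(n,len(P),W.min(0),W.max(0),(W.min(0)+W.max(0))/2)
    r=cv2.minAreaRect((W*1000).astype(np.float32));print(r)
E
```

```text
top 193 [0.35838827 0.28363845] [0.49973963 0.42726535] [0.42906395 0.3554519 ]
((428.50665283203125, 355.439697265625), (141.40687561035156, 140.67002868652344), 1.270705223083496)
scene 344 [0.29165697 0.28278097] [0.49882438 0.42998237] [0.39524068 0.35638167]
((394.4192199707031, 355.32830810546875), (207.52769470214844, 143.3087158203125), 1.8034456968307495)
```

```bash
python3 -m creep '[{"delta_pos":[0.06,-0.02,0],"spin":0},{"delta_pos":[0.12,-0.045,0],"spin":0},{"delta_pos":[0.18,-0.07,0],"spin":0},{"delta_pos":[0.24,-0.1,0],"spin":2},{"delta_pos":[0.29,-0.125,0],"spin":3},{"delta_pos":[0.33,-0.139,0],"spin":3},{"delta_pos":[0.33,-0.139,0],"spin":3},{"delta_pos":[0.33,-0.139,0],"spin":3},{"delta_pos":[0.33,-0.139,0.05],"spin":3},{"delta_pos":[0.33,-0.139,0.1],"spin":3},{"delta_pos":[0.33,-0.139,0.104],"spin":3},{"delta_pos":[0.33,-0.139,0.104],"spin":3}]' -1 25; python3 -m creep '[{"delta_pos":[0,0,0],"spin":0},{"delta_pos":[0,0,0],"spin":0},{"delta_pos":[0,0,0],"spin":0}]' -0.3; python3 -m creep '[{"delta_pos":[0,0,-0.05],"spin":0},{"delta_pos":[0,0,-0.1],"spin":0},{"delta_pos":[0,0,-0.1],"spin":0}]' 0.2;  python3 -c "
from h import *
go([.5893,-.0185,.33],3)"
```

```text
time_s: 5.5
tool_pos: [0.4303, 0.3747, 0.2465]
tcp_rot: [0.0, 0.708, 0.706, 0.0]
wrist_force: [-0.5, 0.1, 0.6]
finger_gap: 0.0151
gripper_force: 25.1
time_s: 5.88
tool_pos: [0.4297, 0.3757, 0.2469]
tcp_rot: [0.0, 0.707, 0.707, 0.001]
wrist_force: [0.0, -0.0, -0.5]
finger_gap: 0.0297
gripper_force: 0.0
time_s: 6.25
tool_pos: [0.4305, 0.3765, 0.3512]
tcp_rot: [0.0, 0.707, 0.707, 0.005]
wrist_force: [0.3, 0.5, 0.1]
finger_gap: 0.0512
gripper_force: 0.0
t 6.25 delta [-0.3951  0.1588  0.0197] spin -3.014154878606945 yang -0.01 j6 2.29 tcp [0.4305 0.3765 0.3512] F [0.3 0.5 0.1] T [-0.   -0.   -0.02]
```

```bash
python3 -m creep '[{"delta_pos":[-0.06,0.03,0],"spin":0},{"delta_pos":[-0.12,0.055,0],"spin":-1},{"delta_pos":[-0.18,0.08,0],"spin":-2},{"delta_pos":[-0.24,0.105,0],"spin":-3},{"delta_pos":[-0.3,0.13,0],"spin":-3},{"delta_pos":[-0.35,0.148,0],"spin":-3},{"delta_pos":[-0.395,0.1595,0],"spin":-3},{"delta_pos":[-0.395,0.1595,0],"spin":-3},{"delta_pos":[-0.395,0.1595,0.02],"spin":-3},{"delta_pos":[-0.395,0.1595,0.02],"spin":-3}]' 1; python3 - <<'E'
from h import *
go([.59,-.0185,.224],3)
a=env.camera("scene");b=env.camera("top")
f=lambda a:cv2.resize(a,(396,330),interpolation=cv2.INTER_CUBIC)
cv2.imwrite("pics/c4.png",np.hstack([f(a[150:285,190:352]),f(b[170:230,140:212])]))
E
```

```text
time_s: 7.5
tool_pos: [0.5876, -0.0189, 0.3235]
tcp_rot: [-0.002, 0.688, 0.725, -0.002]
wrist_force: [-0.9, -0.1, 0.2]
finger_gap: 0.0856
gripper_force: 0.0
t 7.5 delta [0.0002 0.0029 0.0995] spin 0.021141770115661984 yang 3.02 j6 1.486 tcp [ 0.5876 -0.0189  0.3235] F [-0.9 -0.1  0.2] T [ 0.01  0.04 -0.04]
```

View pics/c4.png

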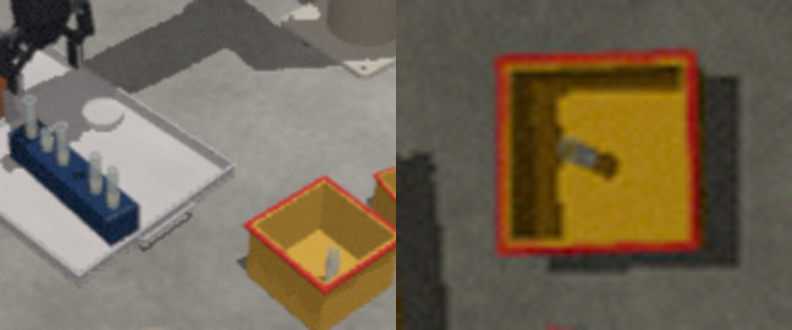

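Tube A stands in the tub at right-panel (590,158), and the rack is fine. Now tube B.

```bash
python3 -m creep '[{"delta_pos":[0,0.002,0.03],"spin":0},{"delta_pos":[0,0.002,0.06],"spin":0},{"delta_pos":[0,0.002,0.09],"spin":0},{"delta_pos":[0,0.002,0.099],"spin":0},{"delta_pos":[0,0.002,0.099],"spin":0}]' 1 25; python3 -m creep '[{"delta_pos":[0,0,0],"spin":0},{"delta_pos":[0,0,0],"spin":0},{"delta_pos":[0,0,0],"spin":0},{"delta_pos":[0,0,0],"spin":0},{"delta_pos":[0,0,0],"spin":0},{"delta_pos":[0,0,0],"spin":0}]' -1 25;  python3 -c "
from h import *
go([.589,-.0185,.224],3)"
```

```text
time_s: 8.22
tool_pos: [0.5908, -0.0191, 0.227]
tcp_rot: [-0.0, 0.688, 0.725, -0.0]
wrist_force: [-0.3, 0.3, 0.8]
finger_gap: 0.0855
gripper_force: 0.0
time_s: 8.98
tool_pos: [0.5911, -0.0196, 0.2272]
tcp_rot: [0.001, 0.689, 0.725, 0.001]
wrist_force: [1.5, 0.8, 2.1]
finger_gap: 0.0147
gripper_force: 24.6
t 8.97 delta [ 0.0012 -0.0021  0.0032] spin -0.03277124817370236 yang 2.97 j6 1.486 tcp [ 0.5911 -0.0196  0.2272] F [1.5 0.8 2.1] T [-0.02 -0.28 -0.  ]
```

```bash
python3 -m creep '[{"delta_pos":[0,0,-0.01],"spin":0},{"delta_pos":[0,0,-0.025],"spin":0},{"delta_pos":[0,0,-0.04],"spin":0},{"delta_pos":[0,0,-0.06],"spin":0},{"delta_pos":[0,0,-0.09],"spin":0},{"delta_pos":[0,0,-0.12],"spin":0},{"delta_pos":[0,0,-0.125],"spin":0},{"delta_pos":[0,0,-0.125],"spin":0}]' -1 25;  python3 -c "
from h import *
go([.429,.329,.25],0)"
```

```text
time_s: 9.98
tool_pos: [0.5902, -0.0196, 0.3517]
tcp_rot: [-0.0, 0.689, 0.725, -0.0]
wrist_force: [0.2, 0.3, 0.4]
finger_gap: 0.0152
gripper_force: 24.5
t 9.97 delta [ 0.3565 -0.1429  0.1018] spin 2.9685604765069513 yang 2.97 j6 1.486 tcp [ 0.5902 -0.0196  0.3517] F [0.2 0.3 0.4] T [ 0.   -0.05 -0.01]
```

```bash
python3 -m creep '[{"delta_pos":[0.06,-0.02,0],"spin":0},{"delta_pos":[0.12,-0.045,0],"spin":0},{"delta_pos":[0.18,-0.07,0],"spin":0},{"delta_pos":[0.24,-0.1,0],"spin":2},{"delta_pos":[0.3,-0.125,0],"spin":3},{"delta_pos":[0.357,-0.143,0],"spin":3},{"delta_pos":[0.357,-0.143,0],"spin":3},{"delta_pos":[0.357,-0.143,0],"spin":3},{"delta_pos":[0.357,-0.143,0.05],"spin":3},{"delta_pos":[0.357,-0.143,0.1],"spin":3},{"delta_pos":[0.357,-0.143,0.104],"spin":3},{"delta_pos":[0.357,-0.143,0.104],"spin":3}]' -1 25; python3 -m creep '[{"delta_pos":[0,0,0],"spin":0},{"delta_pos":[0,0,0],"spin":0},{"delta_pos":[0,0,0],"spin":0}]' -0.3; python3 -m creep '[{"delta_pos":[0,0,-0.05],"spin":0},{"delta_pos":[0,0,-0.1],"spin":0},{"delta_pos":[0,0,-0.15],"spin":0},{"delta_pos":[0,0,-0.15],"spin":0}]' 0.2;  python3 - <<'E'
from h import *
go([.6,-.18,.38])
# cap geometry: top circle in both views
h=cv2.cvtColor(cv2.imread("pics/top0.png"),cv2.COLOR_BGR2HSV);m=cv2.inRange(h,(95,110,50),(130,255,255))|cv2.inRange(cv2.cvtColor(cv2.imread("pics/top0.png"),cv2.COLOR_BGR2HSV),(0,0,150),(180,80,255))
c=[(602,190)];u,v=215+602/6,120+190/6
print("top view centre@.14",plane("top",u,v,.14),plane("top",215+602/6,120+(150)/6,.14),plane("top",215+602/6,120+(232)/6,.14),plane("top",215+560/6,v,.14),plane("top",215+644/6,v,.14))
su,sv=140+207/5.2,155+60/5.2
print("scene",plane("scene",su,sv,.14),tri((su,sv),(u,v)))
print("tip of bar",plane("top",215+600/6,120+158/6,.14),plane("scene",140+185/5.2,155+70/5.2,.14))
E
```

```text
time_s: 11.48
tool_pos: [0.4303, 0.3287, 0.2485]
tcp_rot: [0.0, 0.708, 0.706, 0.0]
wrist_force: [0.2, 1.2, 1.4]
finger_gap: 0.0152
gripper_force: 24.5
time_s: 11.85
tool_pos: [0.4297, 0.3298, 0.2488]
tcp_rot: [0.0, 0.707, 0.707, 0.001]
wrist_force: [-0.1, -0.1, -0.4]
finger_gap: 0.0301
gripper_force: 0.0
time_s: 12.35
tool_pos: [0.4302, 0.3303, 0.4032]
tcp_rot: [0.001, 0.707, 0.707, 0.005]
wrist_force: [0.2, 0.2, -1.0]
finger_gap: 0.051
gripper_force: 0.0
t 12.35 delta [-0.5104  0.1698  0.0213] spin None yang -0.02 j6 2.226 tcp [0.4302 0.3303 0.4032] F [ 0.2  0.2 -1. ] T [-0.02  0.08  0.04]
top view centre@.14 [ 0.60108621 -0.18055496  0.14      ] [ 0.62692622 -0.18080942  0.14      ] [ 0.57405341 -0.18028874  0.14      ] [ 0.60092276 -0.15391131  0.14      ] [ 0.60124965 -0.20719534  0.14      ]
scene [ 0.59983162 -0.17660264  0.14      ] (array([ 0.60001423, -0.17974167,  0.13861574]), np.float64(0.0032834294594825584))
tip of bar [ 0.62174309 -0.17948797  0.14      ] [ 0.61698183 -0.17566978  0.14      ]
```

```bash
python3 -m creep '[{"delta_pos":[-0.05,0.02,0],"spin":-9},{"delta_pos":[-0.1,0.04,0],"spin":-18},{"delta_pos":[-0.15,0.06,0],"spin":-27},{"delta_pos":[-0.2,0.08,0],"spin":-36},{"delta_pos":[-0.25,0.1,0],"spin":-45},{"delta_pos":[-0.3,0.12,0],"spin":-54},{"delta_pos":[-0.35,0.135,0],"spin":-63},{"delta_pos":[-0.4,0.15,0],"spin":-72},{"delta_pos":[-0.45,0.16,0],"spin":-81},{"delta_pos":[-0.51,0.17,0],"spin":-90},{"delta_pos":[-0.51,0.17,0],"spin":-100},{"delta_pos":[-0.51,0.17,0],"spin":-100}]' 1;python3 - <<'E'
from h import *
go([.6005,-.179,.37],183)
a=env.camera("scene");b=env.camera("top")
cv2.imwrite("pics/s5f.png",a);cv2.imwrite("pics/t5f.png",b)
f=lambda a:cv2.resize(a,(396,330),interpolation=cv2.INTER_CUBIC)
cv2.imwrite("pics/c5.png",np.hstack([f(a[130:285,160:352]),f(b[120:230,145:277])]))
E
```

```text
time_s: 13.85
tool_pos: [0.5989, -0.1814, 0.3963]
tcp_rot: [-0.001, -0.085, 0.996, 0.0]
wrist_force: [0.6, 0.2, 0.2]
finger_gap: 0.0856
gripper_force: 0.0
t 13.85 delta [-0.0021  0.002   0.0263] spin -83.22751965242018 yang 99.77 j6 -0.465 tcp [ 0.5989 -0.1814  0.3963] F [0.6 0.2 0.2] T [ 0.05 -0.    0.03]
```

View pics/c5.png

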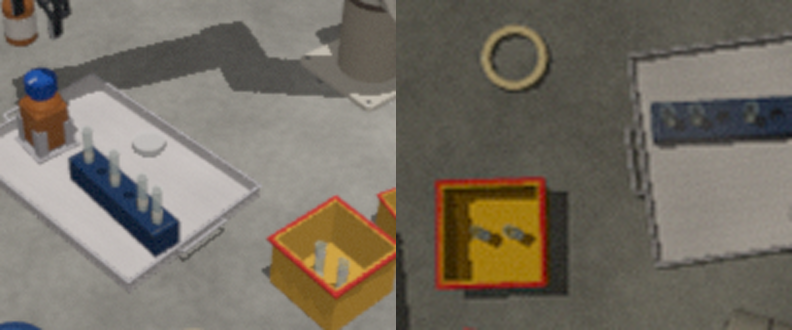

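Both tubes stand in the tub at right-panel (488,236) and (520,236); the four sound tubes are in place. Now I go onto the cap.

```bash
python3 -m creep '[{"delta_pos":[-0.002,0.002,0],"spin":-10.5},{"delta_pos":[-0.002,0.002,0],"spin":-21},{"delta_pos":[-0.002,0.002,0],"spin":-31.5},{"delta_pos":[-0.002,0.002,0],"spin":-42},{"delta_pos":[-0.002,0.002,0.01],"spin":-52.5},{"delta_pos":[-0.002,0.002,0.02],"spin":-63},{"delta_pos":[-0.002,0.002,0.03],"spin":-73.5},{"delta_pos":[-0.002,0.002,0.05],"spin":-83},{"delta_pos":[-0.002,0.002,0.08],"spin":-83},{"delta_pos":[-0.002,0.002,0.105],"spin":-83},{"delta_pos":[-0.002,0.002,0.114],"spin":-83},{"delta_pos":[-0.002,0.002,0.114],"spin":-83}]' 1 20; python3 -m creep '[{"delta_pos":[0,0,0],"spin":0},{"delta_pos":[0,0,0],"spin":0},{"delta_pos":[0,0,0],"spin":0},{"delta_pos":[0,0,0],"spin":0},{"delta_pos":[0,0,0],"spin":0}]' -1 20; python3 - <<'E'
from h import *
go([.6005,-.179,.282],183)
a=env.camera("scene")
cv2.imwrite("pics/c6.png",cv2.resize(a[100:230,110:260],(675,585),interpolation=cv2.INTER_CUBIC))
E
```

```text
time_s: 15.45
tool_pos: [0.6007, -0.1775, 0.2835]
tcp_rot: [0.0, 0.725, -0.688, -0.0]
wrist_force: [-0.6, -0.3, 0.2]
finger_gap: 0.0853
gripper_force: 0.0
time_s: 16.08
tool_pos: [0.6024, -0.1782, 0.2859]
tcp_rot: [-0.002, 0.725, -0.688, 0.003]
wrist_force: [4.8, 1.3, 3.7]
finger_gap: 0.0522
gripper_force: 24.2
t 16.07 delta [0.0007 0.0019 0.0039] spin -0.005291339811151374 yang -177.01 j6 -1.911 tcp [ 0.6024 -0.1782  0.2859] F [4.8 1.3 3.7] T [ 0.23 -1.12  0.03]
```

View pics/c6.png

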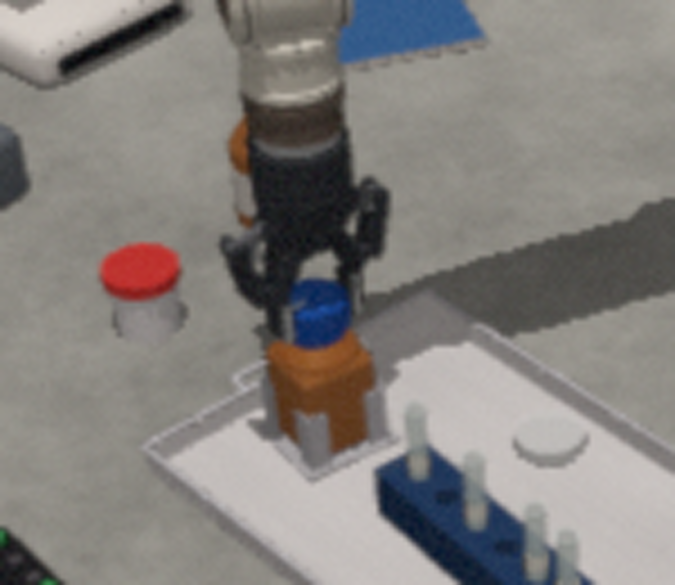

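The cap is gripped between the fingers at (320,310), with clear room around it. I recentre slightly, firm the grip and screw clockwise while watching the moment.

```bash
python3 -m creep '[{"delta_pos":[0,-0.0015,0],"spin":0},{"delta_pos":[0,-0.0015,0],"spin":0}]' -1 50; python3 -c "
from h import *
go([.6,-.18,.3],183)"; python3 -m creep '[{"delta_pos":[0,0,0.0001],"spin":5},{"delta_pos":[0,0,0.0002],"spin":14},{"delta_pos":[0,0,0.0003],"spin":23},{"delta_pos":[0,0,0.0004],"spin":32},{"delta_pos":[0,0,0.0005],"spin":41},{"delta_pos":[0,0,0.0006],"spin":50},{"delta_pos":[0,0,0.0006],"spin":58},{"delta_pos":[0,0,0.0007],"spin":66},{"delta_pos":[0,0,0.0008],"spin":74},{"delta_pos":[0,0,0.0009],"spin":80},{"delta_pos":[0,0,0.0009],"spin":80}]'; python3 -c "
from h import *
go([.6,-.18,.3],183)"
```

```text
time_s: 16.38
tool_pos: [0.6029, -0.1782, 0.2861]
tcp_rot: [-0.001, 0.725, -0.688, 0.002]
wrist_force: [1.9, 0.5, 8.1]
finger_gap: 0.0512
gripper_force: 51.5
t 16.38 delta [ 0.0016  0.003  -0.014 ] spin -0.021706449916109705 yang -177.02 j6 -1.91 tcp [ 0.6029 -0.1782  0.2861] F [1.9 0.5 8.1] T [ 0.28 -0.32  0.07]
time_s: 17.75
tool_pos: [0.6051, -0.18, 0.2854]
tcp_rot: [0.005, -0.112, 0.994, -0.003]
wrist_force: [10.6, -5.1, 0.2]
finger_gap: 0.0513
gripper_force: 51.7
t 17.75 delta [ 0.0048  0.001  -0.0147] spin -80.13394158713882 yang 102.87 j6 -0.513 tcp [ 0.6051 -0.18    0.2854] F [10.6 -5.1  0.2] T [-0.98 -1.94 -0.04]
```

```bash
python3 -m creep '[{"delta_pos":[-0.0026,-0.002,0.0001],"spin":4},{"delta_pos":[-0.0026,-0.002,0.0002],"spin":12},{"delta_pos":[-0.0026,-0.002,0.0003],"spin":20},{"delta_pos":[-0.0026,-0.002,0.0004],"spin":28},{"delta_pos":[-0.0026,-0.002,0.0005],"spin":36},{"delta_pos":[-0.0026,-0.002,0.0006],"spin":44},{"delta_pos":[-0.0026,-0.002,0.0006],"spin":52},{"delta_pos":[-0.0026,-0.002,0.0007],"spin":60},{"delta_pos":[-0.0026,-0.002,0.0007],"spin":60}]'; python3 -c "
from h import *
go([.6,-.18,.3],183)"
```

```text
time_s: 18.88
tool_pos: [0.6055, -0.1826, 0.2846]
tcp_rot: [0.003, 0.401, 0.916, -0.003]
wrist_force: [0.2, -9.2, 7.0]
finger_gap: 0.0514
gripper_force: 52.3
t 18.88 delta [ 0.0055 -0.0023 -0.0155] spin -140.26417047782866 yang 42.74 j6 0.533 tcp [ 0.6055 -0.1826  0.2846] F [ 0.2 -9.2  7. ] T [-1.71 -0.02 -0.06]
```

```bash
python3 -m creep '[{"delta_pos":[-0.0022,-0.002,-0.001],"spin":2},{"delta_pos":[-0.0022,-0.002,-0.001],"spin":8},{"delta_pos":[-0.0022,-0.002,-0.001],"spin":14},{"delta_pos":[-0.0022,-0.002,-0.001],"spin":18},{"delta_pos":[-0.0022,-0.002,-0.001],"spin":18}]'; python3 -c "
from h import *
go([.6,-.18,.3],183)"; python3 -m creep '[{"delta_pos":[0,0,0],"spin":4},{"delta_pos":[0,0,0],"spin":8},{"delta_pos":[0,0,0],"spin":8}]'; python3 -c "
from h import *
go([.6,-.18,.3],183)"
```

```text
time_s: 19.5
tool_pos: [0.605, -0.184, 0.2844]
tcp_rot: [0.001, 0.539, 0.843, -0.002]
wrist_force: [-0.1, -3.8, 6.3]
finger_gap: 0.0513
gripper_force: 52.2
t 19.5 delta [ 0.0057 -0.0029 -0.0157] spin -158.17899767416867 yang 24.82 j6 0.843 tcp [ 0.605  -0.184   0.2844] F [-0.1 -3.8  6.3] T [-0.99  0.23 -0.07]
time_s: 19.88
tool_pos: [0.6047, -0.1841, 0.2843]
tcp_rot: [0.001, 0.596, 0.803, -0.002]
wrist_force: [-1.6, -6.2, 6.4]
finger_gap: 0.0516
gripper_force: 52.3
t 19.88 delta [ 0.0052 -0.0034 -0.0157] spin -166.1897657104302 yang 16.81 j6 0.983 tcp [ 0.6047 -0.1841  0.2843] F [-1.6 -6.2  6.4] T [-1.05  0.33 -0.07]
```

```bash
for i in 1 2 3 4; do python3 -m creep '[{"delta_pos":[0,0,0],"spin":3},{"delta_pos":[0,0,0],"spin":6},{"delta_pos":[0,0,0],"spin":6}]' >/dev/null; python3 -c "
from h import *
go([.6,-.18,.3],183)"; done
```

```text
t 20.25 delta [ 0.0049 -0.0037 -0.0158] spin -172.19225575224993 yang 10.81 j6 1.087 tcp [ 0.6045 -0.1842  0.2842] F [-1.9 -6.1  6.3] T [-1.08  0.45 -0.05]
t 20.62 delta [ 0.0045 -0.004  -0.0159] spin -178.19885548105262 yang 4.8 j6 1.192 tcp [ 0.6043 -0.1842  0.2841] F [-2.1 -5.2  6.9] T [-1.03  0.62 -0.05]
t 21.0 delta [ 0.0041 -0.0042 -0.0159] spin 175.79364968306493 yang -1.21 j6 1.297 tcp [ 0.6041 -0.1842  0.2841] F [-3.9 -6.   6.4] T [-1.1   0.78 -0.02]
t 21.38 delta [ 0.0036 -0.0044 -0.016 ] spin 169.7935172008805 yang -7.21 j6 1.402 tcp [ 0.6039 -0.1842  0.284 ] F [-3.4 -5.3  6.9] T [-1.05  0.94 -0.04]
```

```bash
for i in 1 2 3 4; do python3 -m creep '[{"delta_pos":[0,0,0],"spin":2},{"delta_pos":[0,0,0],"spin":4},{"delta_pos":[0,0,0],"spin":4}]' >/dev/null; python3 -c "
from h import *
go([.6,-.18,.3],183)"; done
```

```text
t 21.75 delta [ 0.0031 -0.0045 -0.016 ] spin 166.1192970791842 yang -10.88 j6 1.466 tcp [ 0.6038 -0.184   0.284 ] F [-4.5 -7.2  6.9] T [-1.32  1.06  1.85]
t 22.12 delta [ 0.0017 -0.0046 -0.0161] spin 162.226860426779 yang -14.77 j6 1.535 tcp [ 0.604  -0.1829  0.2839] F [-3.7 -3.6  7.3] T [-0.53  0.99  2.13]
t 22.5 delta [ 0.0001 -0.0047 -0.0162] spin 158.2616009449655 yang -18.74 j6 1.606 tcp [ 0.6044 -0.1816  0.2838] F [-3.9  0.8  6.4] T [0.36 0.55 1.8 ]
t 22.88 delta [-0.0014 -0.0047 -0.0163] spin 154.32739608414965 yang -22.67 j6 1.676 tcp [ 0.6049 -0.1804  0.2837] F [-1.   5.1  6.1] T [1.13 0.17 1.77]
```

The stop is clear: the moment jumped from 0.05 to about 1.9 N m after roughly 192° of turn, and the fingers then slipped on the bottomed-out cap. Back off 90°.

```bash
python3 -m creep '[{"delta_pos":[0,0,0],"spin":-1},{"delta_pos":[0,0,-0.0001],"spin":-4},{"delta_pos":[0,0,-0.0002],"spin":-10},{"delta_pos":[0,0,-0.0002],"spin":-16},{"delta_pos":[0,0,-0.0003],"spin":-22},{"delta_pos":[0,0,-0.0003],"spin":-28},{"delta_pos":[0,0,-0.0004],"spin":-34},{"delta_pos":[0,0,-0.0004],"spin":-40},{"delta_pos":[0,0,-0.0005],"spin":-45},{"delta_pos":[0,0,-0.0005],"spin":-45}]'; python3 -c "
from h import *
go([.6,-.18,.3],67.5)"
```

```text
time_s: 24.12
tool_pos: [0.6037, -0.1806, 0.2842]
tcp_rot: [-0.003, 0.559, 0.829, 0.001]
wrist_force: [-4.5, 5.6, 9.1]
finger_gap: 0.052
gripper_force: 52.9
t 24.12 delta [ 0.0021 -0.0033 -0.0158] spin -45.44456593660064 yang 22.06 j6 0.894 tcp [ 0.6037 -0.1806  0.2842] F [-4.5  5.6  9.1] T [1.34 1.   0.01]
```

```bash
python3 -m creep '[{"delta_pos":[0.001,0,-0.0005],"spin":-3},{"delta_pos":[0.0015,0,-0.0008],"spin":-9},{"delta_pos":[0.0015,0,-0.001],"spin":-15},{"delta_pos":[0.0015,0,-0.0012],"spin":-21},{"delta_pos":[0.0015,0,-0.0014],"spin":-27},{"delta_pos":[0.0015,0,-0.0015],"spin":-33},{"delta_pos":[0.0015,0,-0.0016],"spin":-38},{"delta_pos":[0.0015,0,-0.0017],"spin":-42},{"delta_pos":[0.0015,0,-0.0017],"spin":-44.5},{"delta_pos":[0.0015,0,-0.0017],"spin":-45.5},{"delta_pos":[0.0015,0,-0.0017],"spin":-45.5}]'; python3 - <<'E'
from h import *
go([.6,-.18,.3],67.5)
a=env.camera("scene");b=env.camera("top");print(env.sense()["finger_gap"])
f=lambda a:cv2.resize(a,(396,396),interpolation=cv2.INTER_CUBIC)
cv2.imwrite("pics/c7.png",np.hstack([f(a[145:195,155:205]),f(b[105:235,240:370])]))
E
```

```text
time_s: 25.5
tool_pos: [0.6028, -0.1809, 0.2848]
tcp_rot: [-0.003, 0.196, 0.981, -0.0]
wrist_force: [-6.3, 0.4, 5.4]
finger_gap: 0.0515
gripper_force: 52.6
t 25.5 delta [ 0.003  -0.0002 -0.0152] spin -0.08952215311597911 yang 67.41 j6 0.103 tcp [ 0.6028 -0.1809  0.2848] F [-6.3  0.4  5.4] T [ 0.14  1.28 -0.01]
0.05164567642744548
```

View pics/c7.png

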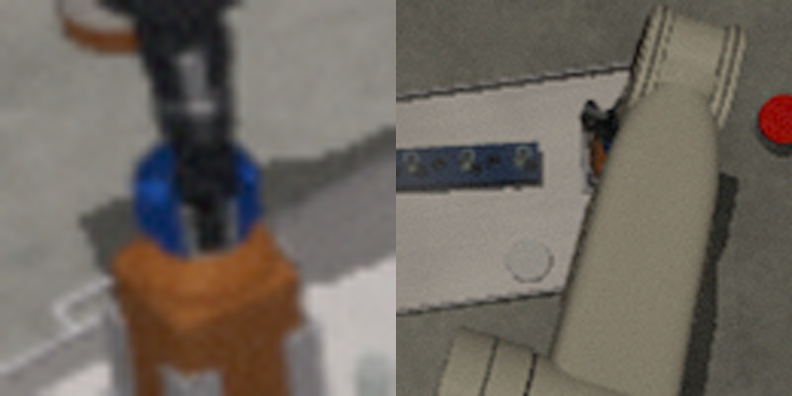

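The gripper holds the cap at (200,200), the bar hidden behind the finger; nothing else was disturbed. As a cross-check I compare the starting bar angle and the bottle's yaw numerically with the 192° felt.

```bash
python3 - <<'E'
from h import *
t=cv2.imread("pics/top0.png");h=cv2.cvtColor(t,cv2.COLOR_BGR2HSV)
blue=cv2.inRange(h,(100,120,60),(125,255,255));
g=t[:,:,2].astype(int)  # red channel bright on the bar inside cap disc
P=[(x,y,g[y,x]) for y in range(143,162) for x in range(307,325) if (x-315.3)**2+(y-151.5)**2<6.5**2]
base=np.median([p[2] for p in P]);w=np.array([max(0,p[2]-base-25) for p in P]);xy=np.array([p[:2] for p in P])
W=np.array([plane("top",*q,.14)[:2] for q in xy])
bar=(W*w[:,None]).sum(0)/w.sum();print("bar",bar,"ang",np.degrees(np.arctan2(bar[1]+.1805,bar[0]-.601)))
S=cv2.imread("pics/scene0.png");hs=cv2.cvtColor(S,cv2.COLOR_BGR2HSV)
m=cv2.inRange(hs,(0,0,110),(180,70,255))
for n,hh,w in(("top",h,(298,330,140,172)),("scene",hs,(165,200,170,202))):
    o=cv2.inRange(hh,(3,110,40),(20,255,255));x0,x1,y0,y1=w;z=np.zeros_like(o);z[y0:y1,x0:x1]=o[y0:y1,x0:x1]
    pts=np.argwhere(z)[:,::-1];W=np.array([plane(n,*p,.07)[:2]*1000 for p in pts],np.float32);print(n,len(pts),cv2.minAreaRect(W))
E
```

```text
bar [ 0.61949391 -0.17773113] ang 8.514953670623377
top 121 ((593.1278686523438, -171.77166748046875), (79.34969329833984, 58.59998321533203), 51.97921371459961)
scene 390 ((610.2080688476562, -158.900390625), (143.2694549560547, 75.17852783203125), 67.00123596191406)
```

The bar started at about +5–8°, so a 192° turn implies a bottle yaw of about -5°, which fits a near-square-on bottle. I add 1° for the elastic wind-up at the stop, then hand in.

```bash
python3 -m creep '[{"delta_pos":[0,0,0],"spin":-0.5},{"delta_pos":[0,0,0],"spin":-1},{"delta_pos":[0,0,0],"spin":-1},{"delta_pos":[0,0,0],"spin":-1}]'; python3 -c "
from h import *
go([.6,-.18,.3],68.5)
print(env.close_job())"
```

```text
time_s: 26.1
tool_pos: [0.6028, -0.181, 0.2848]
tcp_rot: [-0.003, 0.187, 0.982, -0.0]
wrist_force: [-5.4, 0.2, 4.6]
finger_gap: 0.0518
gripper_force: 52.6
t 26.1 delta [ 0.003  -0.0001 -0.0152] spin -0.10072436711999444 yang 68.4 j6 0.086 tcp [ 0.6028 -0.181   0.2848] F [-5.4  0.2  4.6] T [ 0.17  1.28 -0.03]
the job is handed in; nothing more can be done
None
```

I've handed the job in at 26 s: both snapped tubes are in the middle yellow tub, and the cap was screwed down to its stop, backed off about 90° and is still gripped; I set that angle by feel at the stop (within about 4°), because the finger hid the white bar from the cameras.

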